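# Turn the sugar whale to the phone and take its picture

### The job

Push on the turntable's upright steel arms with a fingertip to turn it until the mint-green whale stands squarely in front of the phone's lens, in the middle of the picture. With the turntable at rest there, press the red shutter button with a fingertip to take the photo, and let it spring back. Grasp nothing, do not touch or lift the sugar figures, keep them all standing, and leave the other things on the table where they are.

Things in the scene. Friction and masses are not known exactly. Their poses are not given: they have to be found in the camera images.
- stand: fixed photo stand. Origin on the table under the turntable's axis, z up. A flat metal strip (30 mm wide, with a red centre line) lies on the table from the foot along the stand's +y axis to the phone holder; the blue phone (150 wide, 75 tall, 9 thick, its top 136 mm above the table) stands upright across that strip 260 mm from the axis, its lens looking at the axis.
- photo_spot (a point): the place to be photographed: fixed point of the stand, 70 mm from the turntable's axis straight towards the phone lens (stand's +y), at the height of the disc's top, 62 mm above the table. A figure placed there is in the middle of the picture.
- turntable: wooden disc, 200 mm across, 12 thick, origin at its underside's centre, 50 mm above the table; turns either way without stops about its vertical axis, light friction (0.5 N at an arm), stays where left. The figures stand loose 70 mm from the axis on cork spots at 0, 90, 180, 270 degrees from its x axis (which is on which differs); four push arms leave the rim between them.
- arm0 (a point): a push arm of the turntable, 12 mm round steel bar, upright 135 mm from the axis from 64 to 112 mm above the table with a black 18 mm ball on top (to 124 mm); this point: on its centre line, 95 mm above the table, at 45 degrees from the turntable's x axis (anticlockwise from above); turns with it
- arm1 (a point): a push arm of the turntable, 12 mm round steel bar, upright 135 mm from the axis from 64 to 112 mm above the table with a black 18 mm ball on top (to 124 mm); this point: on its centre line, 95 mm above the table, at 135 degrees from the turntable's x axis (anticlockwise from above); turns with it
- arm2 (a point): a push arm of the turntable, 12 mm round steel bar, upright 135 mm from the axis from 64 to 112 mm above the table with a black 18 mm ball on top (to 124 mm); this point: on its centre line, 95 mm above the table, at 225 degrees from the turntable's x axis (anticlockwise from above); turns with it
- arm3 (a point): a push arm of the turntable, 12 mm round steel bar, upright 135 mm from the axis from 64 to 112 mm above the table with a black 18 mm ball on top (to 124 mm); this point: on its centre line, 95 mm above the table, at 315 degrees from the turntable's x axis (anticlockwise from above); turns with it
- whale: mint-green sugar whale (one fat body low over the plinth, tail fin raised at its +x end), about 48 to 66 mm tall, 60 g, on a round white plinth 48 mm across and 6 thick, standing loose on the turntable; origin at the centre of the plinth's underside, z up
- bear: blue sugar bear, about 48 to 66 mm tall, 60 g, on a round white plinth 48 mm across and 6 thick, standing loose on the turntable; origin at the centre of the plinth's underside, z up
- chick: yellow sugar chick, about 48 to 66 mm tall, 60 g, on a round white plinth 48 mm across and 6 thick, standing loose on the turntable; origin at the centre of the plinth's underside, z up
- rabbit: pink sugar rabbit, about 48 to 66 mm tall, 60 g, on a round white plinth 48 mm across and 6 thick, standing loose on the turntable; origin at the centre of the plinth's underside, z up
- shutter_top (a point): centre of the top face of the camera's shutter button, the highest point there: a red cap of 32 mm diameter on a fixed white housing (48 mm across, 12 tall), top 22 mm above the table, pressed straight down
- shutter (a joint): shutter button travel in m: 0 released, 0.006 fully down (5 N); springs back; the photo is taken beyond 0.004
- pin: bystander: white rolling pin, 36 mm thick, 240 long along its x, lying on the table; origin under its middle
- tray: bystander: open steel tray 110 x 160 x 30; origin under its centre
- mug: bystander: blue mug, 76 across, 85 tall; origin under its centre
- jar: bystander: small amber jar with white cap, 52 across, 65 tall; origin under its centre
- cutter: bystander: copper ring cutter, 70 across, 40 tall; origin under its centre
There are look-alikes about, which are no part of the job. Of the things shaped like the part that bears shutter_top, the white one is meant.

How it is judged:
By the outcome, as a careful person would: the job done as asked, in the order asked, and still so for the second after the job is handed in, with the robot touching nothing.
It also fails if it takes over 64 s, if anything falls off the work surface, if the arm or the gripper's body presses on something with over 40 N, if the wrist force passes 120 N, or if a joint passes its speed limit or range.

### The arm

A 6-joint arm with a two-finger parallel gripper is mounted at the origin on the work surface. World frame = base frame: x ahead of the robot, y to its left, z up, the work surface at z = 0. Lengths are in mm, angles in rad, forces in N, time in s.
With the tool pointing down it reaches from about 400 to 825 mm from the base axis. Payload 7 kg.
Tool frame: the origin (TCP) lies at the very end of the fingers, on their centre line; the grasp point (between the pads) lies 19 mm behind it; z points along the fingers, y is the line along which they close (so a half turn about z gives the same grasp; the last joint's range is limited). The gripper opens to 88 mm and grips with 3 to 60 N. Pads are 19 mm wide; open, the fingers measure 130 mm over their backs; the gripper's body (78 mm by 193 mm) begins 47 mm behind the grasp point.
Start: joints at [-0.966, 0.359, 0.012, 0, -1.224, -0.288], TCP at [210.254, -641.396, 226.561] pointing down, gripper open.
Joint ranges: [-3.07, 3.07], [-1.43, 2.12], [-1.02, 1.25], [-3.03, 1.67], [-3.05, -0], [-3.03, 3.03]. Speed limits (rad/s): [2.39, 2.39, 3.01, 3.14, 3.14, 3.14].

### API

Orientations are given as a unit quaternion [x, y, z, w].
In Python, from plant import bot gives the robot as it stands. Calls block until the motion is done:
- bot.move_ptp(position, orientation): joint-space move of the TCP to a pose.
- bot.line_to(position, velocity=150, ori=None): straight line of the TCP; ori=None keeps the orientation; velocity is the mean speed in mm/s.
- bot.move_joints(angles): joint-space move.
- bot.move_gripper(opening, force=None): finger opening in mm; force is the grip in N (None keeps the last); returns when the fingers have stopped.
- bot.pause(seconds).
- bot.solve_ik(position, orientation): joint angles nearest the present ones, or None.
- bot.read_state(): the state.
- bot.camera(name): name is "scene" or "top" or "wrist"; returns the picture (400x640x3 uint8, red, green, blue); there is no depth.
- bot.get_calibration(name): a dict with "fx", "fy", "cx", "cy" (pixels), "distortion" ([k1, k2, p1, p2, k3] as OpenCV has them; the pictures are not rectified), "view" (4x4, takes a point from world to camera coordinates); the wrist camera has in their place "T_tool_cam" (4x4, takes a point from camera to tool coordinates, whose origin is the TCP and whose axes are the flange's). Camera axes: x right, y up, looking along -z (the intrinsics and any distortion apply to the point x, -y, -z); pixel columns grow to the right and rows downward; lengths in mm; the calibration is good to about 2 mm. A picture is of the moment at which its call begins: read the wrist's pose just before it. get_calibration takes no time and is no camera call.
A pose or a line that the arm cannot do raises bot.Unreachable and nothing moves.
- bot.close_job(): hands the job in; it is judged then, once.
The state is a dict: "t": time; "joint_pos": joint angles; "qvel": joint speeds; "tau": joint torques, N m; "tcp_pos": TCP position; "eef_rot": TCP orientation; "contact_force": force on the tool from outside, world axes, zero at the start; "moment": the same for the moment, N m; "width": finger opening in mm; "finger_force": force on a finger pad.
Only numpy, scipy, OpenCV 4.12 (cv2) and the standard library are available. Lean on these libraries where they do the work, as an engineer would, in place of code of your own. Each camera call takes 0.05 s, during which the arm holds its last target. There are 200 camera calls.

## Working session

There is one attempt and no reset: what is moved stays moved. The work goes in short steps, each a Python script; the robot and the scene stay as the last script left them, time stands still between calls to the robot, and variables do not carry over. Pictures are saved under pics/ and viewed, at most 10 in all, crops included, and the job is handed in when it is done.

```bash
mkdir -p pics; ls
python3 - <<'E'
from plant import bot
import cv2
for n in("top","scene"):
    im=bot.camera(n); cv2.imwrite(f"pics/{n}0.png",im[:,:,::-1]); c=bot.get_calibration(n); print(n,c)
print(bot.get_calibration("wrist")); s=bot.read_state(); print(s['t'],s['eef_rot'],s['width'])
E
```

```text
pics
top {'fx': 476.5365101994503, 'fy': 476.5365101994503, 'cx': 317.7063459792802, 'cy': 198.06499484612866, 'distortion': array([-0.02007064,  0.        ,  0.        ,  0.        ,  0.        ]), 'view': array([[-1.44784816e-02, -9.99895052e-01, -5.07595937e-04,
        -1.71386586e+01],
       [ 9.98283536e-01, -1.44839543e-02,  5.67467806e-02,
        -5.57972874e+02],
       [-5.67481771e-02,  3.14882554e-04,  9.98388474e-01,
        -1.51221491e+03],
       [ 0.00000000e+00,  0.00000000e+00,  0.00000000e+00,
         1.00000000e+00]])}
scene {'fx': 443.2209928506663, 'fy': 443.2209928506663, 'cx': 317.2443220145984, 'cy': 196.60033470563172, 'distortion': array([0.03794173, 0.        , 0.        , 0.        , 0.        ]), 'view': array([[ 2.78972633e-01,  9.60222673e-01,  1.21115101e-02,
        -1.28747184e+02],
       [-8.20054089e-01,  2.31648990e-01,  5.23306828e-01,
         4.05248644e+02],
       [ 4.99685462e-01, -1.55920377e-01,  8.52058258e-01,
        -1.65821972e+03],
       [ 0.00000000e+00,  0.00000000e+00,  0.00000000e+00,
         1.00000000e+00]])}
{'fx': 335.4657609020966, 'fy': 335.4657609020966, 'cx': 319.7918381114147, 'cy': 198.84489697528235, 'distortion': array([0.01714611, 0.        , 0.        , 0.        , 0.        ]), 'T_tool_cam': array([[-1.00288680e-03,  9.53058226e-01,  3.02785423e-01,
         8.21049192e+01],
       [ 9.99998767e-01,  1.32173157e-03, -8.48130576e-04,
         7.17814206e-01],
       [-1.20851887e-03,  3.02784199e-01, -9.53058376e-01,
        -1.58142959e+02],
       [ 0.00000000e+00,  0.00000000e+00,  0.00000000e+00,
         1.00000000e+00]])}
0.1 [-1.57709519e-01  9.87485274e-01  7.11911150e-04 -1.86509169e-04] 87.58759601905915
```

View pics/top0.png

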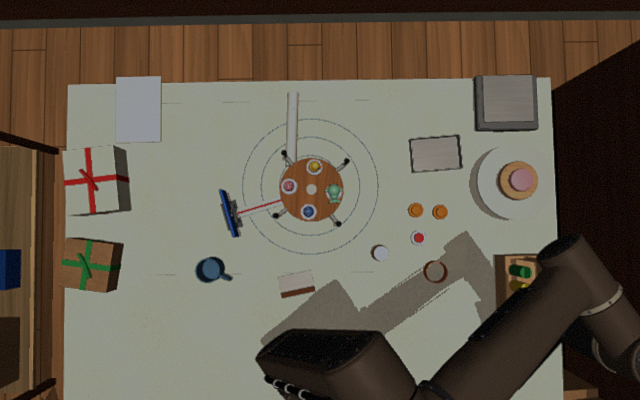

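View pics/scene0.png

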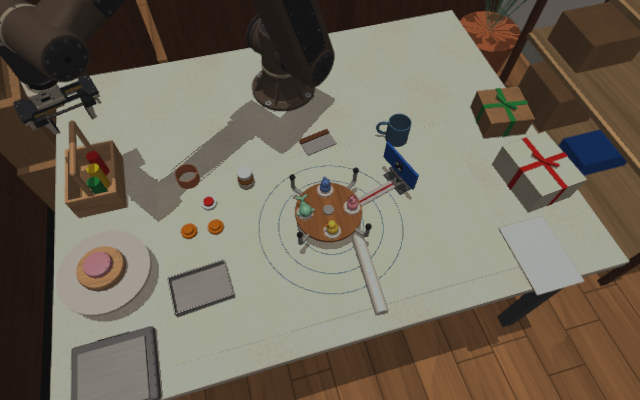

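Top view: the turntable is at about (311,190), the phone at (230,213), the whale at (334,193) and the pin at (292,125). Shutter candidates are the red cap on a white housing at (418,238), which is the match, and two orange ones at (415,210) and (440,212). The jar at (379,253) and a whale look-alike don't compete: the bear is at (308,212), the rabbit at (289,186) and the chick at (314,167). I'll check with one close crop.

```bash
cat > h.py <<'E'
from plant import bot
import numpy as np, cv2
def K(c): return np.array([[c['fx'],0,c['cx']],[0,c['fy'],c['cy']],[0,0,1.]])
def view(n):
    c=bot.get_calibration(n)
    return c,np.array(c['view'])
def unproj(n,px,z):
    c,V=view(n)
    u=cv2.undistortPoints(np.array(px,float).reshape(-1,1,2),K(c),c['distortion'])[:,0]
    d=np.c_[u[:,0],-u[:,1],-np.ones(len(u))]@V[:3,:3]
    o=-V[:3,:3].T@V[:3,3]
    return (o+d*((np.asarray(z)-o[2])/d[:,2])[:,None])
def proj(n,P):
    c,V=view(n)
    q=np.atleast_2d(P)@V[:3,:3].T+V[:3,3]; q=q*[1,-1,-1]
    return cv2.projectPoints(q,np.zeros(3),np.zeros(3),K(c),c['distortion'])[0][:,0]
E
python3 - <<'E'
from h import *
im=cv2.imread("pics/top0.png")
cv2.imwrite("pics/crop1.png",cv2.resize(im[140:260,205:450],None,fx=3.2,fy=3.2,interpolation=cv2.INTER_CUBIC))
h=cv2.cvtColor(im,cv2.COLOR_BGR2HSV)
# red line + red cap
r=((h[...,0]<6)|(h[...,0]>174))&(h[...,1]>130)&(h[...,2]>90)
n,l,st,ce=cv2.connectedComponentsWithStats(r.astype(np.uint8))
for i in range(1,n):
    if st[i,4]>8 and 200<ce[i][0]<460: print(st[i],ce[i])
print(unproj("top",[(418,238),(415,210),(440,212),(311,190),(334,193),(379,253)],[22,22,22,62,62,65]).round(0))
E
```

```text
[238 200  43  14  54] [258.62962963 206.33333333]
[414 233  10   9  66] [418.63636364 237.37878788]
[[ 425. -342.   22.]
 [ 515. -335.   22.]
 [ 507. -415.   22.]
 [ 580.   -5.   62.]
 [ 570.  -76.   62.]
 [ 382. -212.   65.]]
```

View pics/crop1.png

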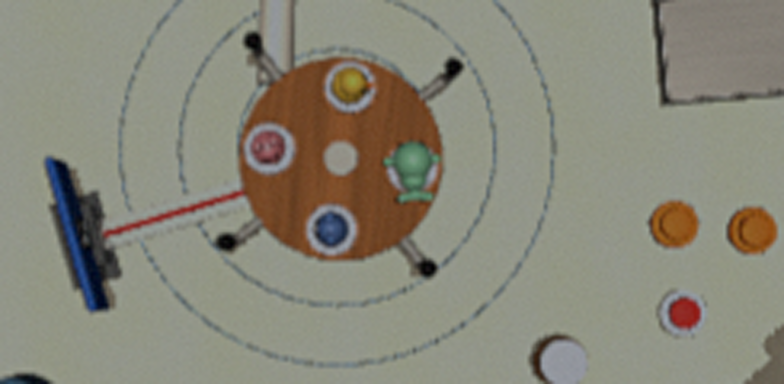

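```bash
cat >> h.py <<'E'
from scipy.optimize import least_squares
def fit_table(balls,ax0=(580,-5),fixed=None):
    """balls: 4 px in anticlockwise-in-world order; returns axis x,y, angle of first ball"""
    b=unproj("top",balls,np.full(4,115.))[:,:2]
    m=lambda p:(p[:2]+135*np.c_[np.cos(p[2]+np.arange(4)*np.pi/2),np.sin(p[2]+np.arange(4)*np.pi/2)])
    p0=[*ax0,np.arctan2(*(b[0]-ax0)[::-1])]
    if fixed is not None:
        f=lambda p:(m(np.r_[fixed,p])-b).ravel(); s=least_squares(f,p0[2:]); return np.r_[fixed,s.x],s.fun
    s=least_squares(lambda p:(m(p)-b).ravel(),p0); return s.x,s.fun
E
python3 - <<'E'
from h import *
cr=lambda a:np.array(a)/3.2+[205,140]-.35
# world anticlockwise = image anticlockwise (viewed from above)
b=cr([(454,67),(253,41),(227,242),(427,268)])
p,r=fit_table(b); print(p[:2],np.degrees(p[2]),r.round(1))
im=cv2.imread("pics/top0.png");h=cv2.cvtColor(im,cv2.COLOR_BGR2HSV)
m=((h[...,0]<6)|(h[...,0]>174))&(h[...,1]>130)&(h[...,2]>90); m[:,:237]=0;m[:,282:]=0;m[:199]=0;m[215:]=0
ys,xs=np.nonzero(m); w=unproj("top",np.c_[xs,ys],np.full(len(xs),2.))[:,:2]
c=w.mean(0);d=np.linalg.svd(w-c)[2][0]; d*=np.sign(d[1])
print("strip dir",np.degrees(np.arctan2(d[1],d[0])),"c->axis dir",np.degrees(np.arctan2(*(c-p[:2])[::-1])), c)
f=unproj("top",cr([(350,86),(268,148),(330,230),(413,165),(340,158)]),[66,66,66,66,62])[:,:2]-p[:2]
for k,v in zip("chick rabbit bear whale hub".split(),f): print(k,np.hypot(*v),np.degrees(np.arctan2(v[1],v[0])))
print("shutter",unproj("top",[(418.64,237.38)],[22.]))
print(bot.read_state()['t'])
E
```

```text
[583.16018614  -5.43410487] -53.25722545407652 [ 0.1  0.   0.1  0.   0.1  1.2 -0.3 -1.2]
strip dir 106.10153465649522 c->axis dir 105.84711312255705 [534.44942228 166.16737912]
chick 70.83060613059936 -7.902298644045362
rabbit 71.51824531716551 81.30065808628704
bear 70.59421085940615 170.56044817620688
whale 70.18638955694459 -96.35248290847599
hub 1.0699997073119312 69.59153228394386
shutter [[ 427.38029121 -344.51255879   22.        ]]
0.1
```

```bash
cat >> h.py <<'E'
from scipy.spatial.transform import Rotation as R
A=np.array([583.2,-5.4])
def pose(ang,flip,rad=135,z=88):
    """finger centre at polar angle ang (deg) about the axis, tool y radial, pointing down"""
    a=np.radians(ang); rr=np.array([np.cos(a),np.sin(a),0])*(-1 if flip else 1)
    zz=np.array([0,0,-1.]); xx=np.cross(rr,zz)
    return np.r_[A+rad*np.array([np.cos(a),np.sin(a)]),z],R.from_matrix(np.c_[xx,rr,zz]).as_quat()
E
python3 - <<'E'
from h import *
for a0 in(-53.3,36.7,126.7,216.7):
  for fl in(0,1):
    q=[bot.solve_ik(*pose(a0+7-d,fl)) for d in np.linspace(-12,156,8)]
    print(a0,fl,[None if x is None else (round(x[0],1),round(x[3],1),round(x[5],2)) for x in q])
E
```

```text
-53.3 0 [(np.float64(0.2), np.float64(0.0), np.float64(2.38)), (np.float64(0.1), np.float64(0.0), np.float64(2.01)), (np.float64(0.1), np.float64(0.0), np.float64(1.62)), (np.float64(0.1), np.float64(0.0), np.float64(1.18)), (np.float64(0.2), np.float64(0.0), np.float64(0.7)), (np.float64(0.3), np.float64(0.0), np.float64(0.16)), (np.float64(0.4), np.float64(0.0), np.float64(-0.39)), (np.float64(0.5), np.float64(0.0), np.float64(-0.92))]
-53.3 1 [(np.float64(0.2), np.float64(0.0), np.float64(-0.76)), (np.float64(0.1), np.float64(0.0), np.float64(-1.13)), (np.float64(0.1), np.float64(0.0), np.float64(-1.52)), (np.float64(0.1), np.float64(0.0), np.float64(-1.96)), (np.float64(0.2), np.float64(0.0), np.float64(-2.45)), (np.float64(0.3), np.float64(0.0), np.float64(-2.98)), (np.float64(0.4), np.float64(0.0), np.float64(2.75)), (np.float64(0.5), np.float64(0.0), np.float64(2.22))]
36.7 0 [(np.float64(0.5), np.float64(0.0), np.float64(-2.62)), (np.float64(0.4), np.float64(0.0), np.float64(-2.96)), (np.float64(0.3), np.float64(0.0), np.float64(2.99)), (np.float64(0.2), np.float64(0.0), np.f
[... 1701 characters left out ...]
 np.float64(0.0), np.float64(-0.79)), (np.float64(0.6), np.float64(0.0), np.float64(-1.28)), (np.float64(0.6), np.float64(0.0), np.float64(-1.71)), (np.float64(0.5), np.float64(0.0), np.float64(-2.09)), (np.float64(0.5), np.float64(0.0), np.float64(-2.45))]
216.7 1 [(np.float64(0.2), np.float64(0.0), np.float64(-2.32)), (np.float64(0.3), np.float64(0.0), np.float64(-2.84)), (np.float64(0.4), np.float64(0.0), np.float64(2.89)), (np.float64(0.5), np.float64(0.0), np.float64(2.35)), (np.float64(0.6), np.float64(0.0), np.float64(1.86)), (np.float64(0.6), np.float64(0.0), np.float64(1.44)), (np.float64(0.5), np.float64(0.0), np.float64(1.05)), (np.float64(0.5), np.float64(0.0), np.float64(0.69))]
```

Run:
```python
from h import *
bot.move_gripper(0)
a=126.7; s0=a+17
p,q=pose(s0,1,z=215); bot.move_ptp(p,q)
p,q=pose(s0,1); bot.line_to(p,200,q)
c=6.6; path=[a+c+2]+list(np.linspace(a+c,a+c-154,12))
fm=0
for i,x in enumerate(path):
    p,q=pose(x,1); bot.line_to(p,60 if i in(0,1,len(path)-1) else 130,q)
    s=bot.read_state(); fm=max(fm,np.linalg.norm(s['contact_force']))
print("f",fm,s['t'],s['tcp_pos'],p)
p,q=pose(path[-1]+6,1); bot.line_to(p,100,q)
p[2]=230; bot.line_to(p,250)
bot.move_joints([-0.7,*bot.read_state()['joint_pos'][1:]])
im=bot.camera("top"); cv2.imwrite("pics/top1.png",im[:,:,::-1])
cv2.imwrite("pics/crop2.png",cv2.resize(im[140:260,205:450,::-1],None,fx=3.2,fy=3.2,interpolation=cv2.INTER_CUBIC))
print(bot.read_state()['t'])
```

```text
f 2.155746249078931 10.4333 [709.63735939 -52.57205399  88.08211848] [709.48494416 -53.11910391  88.        ]
13.75
```

View pics/crop2.png

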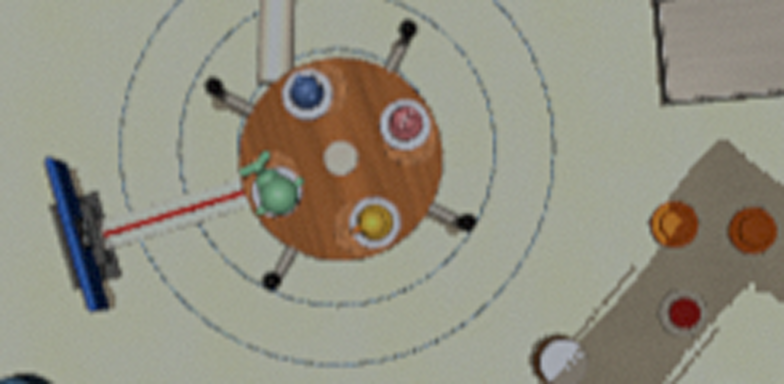

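Run:
```python
from h import *
cr=lambda a:np.array(a)/3.2+[205,140]-.35
b=cr([(407,29),(214,87),(272,281),(467,222)])
p,r=fit_table(b,fixed=A); print(np.degrees(p[2]),r.round(1))
f=unproj("top",cr([(374,222),(406,122),(307,92),(278,191)]),[66,66,66,66])[:,:2]-A
for k,v in zip("chick rabbit bear whale".split(),f): print(k,np.hypot(*v),np.degrees(np.arctan2(v[1],v[0])))
# plinth fit of whale from white pixels
im=cv2.imread("pics/top1.png");cv2.imwrite("pics/crop3.png",cv2.resize(im[180:220,270:345],None,fx=10,fy=10,interpolation=cv2.INTER_CUBIC))
print(proj("top",[[*(A+70*np.array([np.cos(np.radians(106)),np.sin(np.radians(106))])),68]])-[270,180])
```

```text
-28.938851477538307 [ 0.8 -0.7  0.3  0.3 -0.2  0.   0.1 -0.4]
chick 69.87553037138937 -153.53413099725694
rabbit 72.26340201969387 -61.78547176253589
bear 72.38320857178995 26.353016242861827
whale 68.87918494903498 116.89626680164875
[[19.55476507 15.50642625]]
```

View pics/crop3.png

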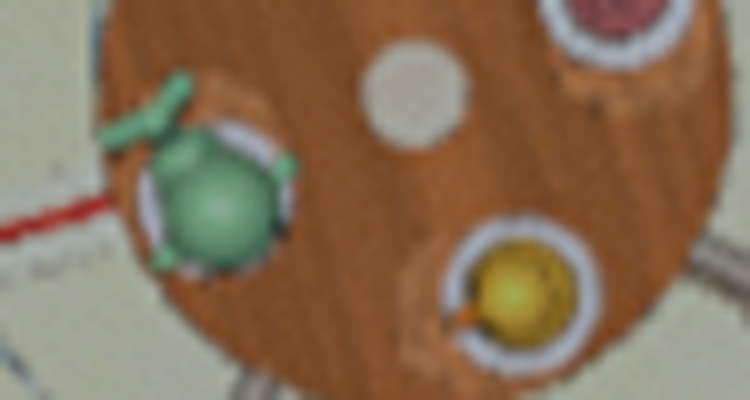

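```bash
cat > push.py <<'E'
from h import *
import sys
def push(arm,delta,tag):
    p,q=pose(arm+14,1,z=215); bot.move_ptp(p,q)
    p,q=pose(arm+14,1); bot.line_to(p,150,q)
    p,q=pose(arm+8,1); bot.line_to(p,40,q)
    n=max(1,int(np.ceil(delta/6)))
    for x in np.linspace(arm+6.6,arm+6.6-delta,n+1): 
        p,q=pose(x,1); bot.line_to(p,15,q)
    bot.pause(.2); s=bot.read_state(); print(s['contact_force'],s['tcp_pos'],p)
    p,q=pose(arm+6.6-delta+6,1); bot.line_to(p,60,q)
    p[2]=230; bot.line_to(p,250)
    bot.move_joints([-0.7,*bot.read_state()['joint_pos'][1:]])
    im=bot.camera("top")[:,:,::-1]; cv2.imwrite(f"pics/{tag}.png",im)
    a=cv2.resize(im[145:240,250:370],None,fx=6,fy=6,interpolation=cv2.INTER_CUBIC); cv2.imwrite(f"pics/{tag}c.png",a)
    print(bot.read_state()['t'])
E
python3 - <<'E'
from push import *
v=unproj("top",[(270+21.8-.45,180+20-.45)],[68.])[0,:2]-A
w=np.degrees(np.arctan2(v[1],v[0])); print("whale",w,np.hypot(*v))
push(-28.94,w-106,"top2")
E
```

```text
whale 117.29105356392196 69.61746530670298
[ 1.13912451 -0.66594598  0.62917584] [695.59190207 -80.12155187  87.95179294] [695.6038603  -80.16879155  88.        ]
23.4417
```

View pics/top2c.png

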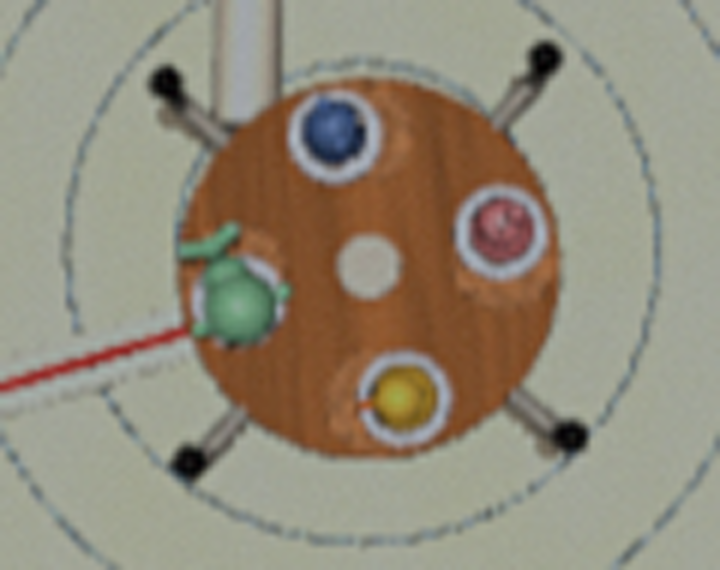

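Run:
```python
from h import *
cr=lambda a:np.array(a)/6+[250,145]-.42
p,r=fit_table(cr([(545,58),(165,82),(190,463),(570,437)]),fixed=A); print(np.degrees(p[2]),r.round(1))
v=unproj("top",cr([(239,300),(334,136),(502,231),(404,398)]),[68.]*4)[:,:2]-A
print(np.degrees(np.arctan2(v[:,1],v[:,0])),np.hypot(*v.T))
# plinth circle fit check by overlay score: white-ish mask fit
im=cv2.imread("pics/top2c.png");t=np.radians(np.arange(0,360,5))
for a,c in((106,(0,0,255)),(np.degrees(np.arctan2(v[0,1],v[0,0])),(255,0,0))):
    ctr=A+70*np.array([np.cos(np.radians(a)),np.sin(np.radians(a))])
    P=np.c_[ctr[0]+24*np.cos(t),ctr[1]+24*np.sin(t),np.full(len(t),68)]
    cv2.polylines(im,[np.int32((proj("top",P)-[250,145]+.42)*6)],True,c,1)
L=[[*(A+s*np.array([np.cos(np.radians(106)),np.sin(np.radians(106))])),2] for s in(60,240)]
cv2.polylines(im,[np.int32((proj("top",L)-[250,145]+.42)*6)],False,(255,255,0),1)
cv2.imwrite("pics/ov.png",im[150:450,0:420].repeat(1,0))
```

```text
-42.0434846249742 [ 0.1 -0.3 -0.4 -0.6  0.3  0.2 -0.1 -0.9]
[ 103.62818893   14.45560745  -75.81386652 -166.18873441] [69.65576929 70.23690094 70.85184248 70.28582546]
```

View pics/ov.png

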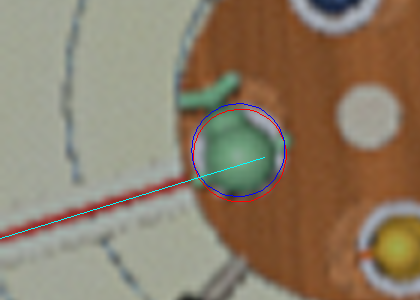

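The blue circle (whale plinth) is about 2.4° past the red target circle, so I'll push back gently from the other side.

```bash
cat > back.py <<'E'
from h import *
def back(arm,delta,tag,off=8.4):
    p,q=pose(arm-16,1,z=215); bot.move_ptp(p,q)
    p[2]=88; bot.line_to(p,150)
    p,q=pose(arm-off-1.5,1); bot.line_to(p,40,q)
    p,q=pose(arm-off+delta,1); bot.line_to(p,8,q)
    bot.pause(.2)
    p,q=pose(arm-off+delta-7,1); bot.line_to(p,60,q)
    p[2]=230; bot.line_to(p,250)
    bot.move_joints([-0.7,*bot.read_state()['joint_pos'][1:]])
    im=bot.camera("top")[:,:,::-1]; cv2.imwrite(f"pics/{tag}.png",im)
    a=cv2.resize(im[145:240,250:370],None,fx=6,fy=6,interpolation=cv2.INTER_CUBIC)
    t=np.radians(np.arange(0,360,5)); ctr=A+70*np.array([np.cos(np.radians(106)),np.sin(np.radians(106))])
    P=np.c_[ctr[0]+24*np.cos(t),ctr[1]+24*np.sin(t),np.full(len(t),68)]
    cv2.polylines(a,[np.int32((proj("top",P)-[250,145]+.42)*6)],True,(0,0,255),1)
    cv2.imwrite(f"pics/{tag}c.png",a); print(bot.read_state()['t'])
    # rotation of the ring of balls by template-free blob centroids: dark pixels near r=135
    g=im.max(2); ys,xs=np.nonzero(g<60); w=unproj("top",np.c_[xs,ys],np.full(len(xs),115.))[:,:2]-A
    k=abs(np.hypot(*w.T)-135)<12; an=np.degrees(np.arctan2(w[k,1],w[k,0]))
    z=np.angle(np.exp(1j*np.radians(4*an)).mean())/4; print("arms mod 90",np.degrees(z)%90,k.sum())
E
python3 - <<'E'
from back import *
im=cv2.imread("pics/top2.png")
g=im.max(2); ys,xs=np.nonzero(g<60); w=unproj("top",np.c_[xs,ys],np.full(len(xs),115.))[:,:2]-A
k=abs(np.hypot(*w.T)-135)<12; an=np.degrees(np.arctan2(w[k,1],w[k,0]))
print("before",np.degrees(np.angle(np.exp(1j*np.radians(4*an)).mean())/4)%90,k.sum())
back(-42.04,2.35,"top3")
E
```

```text
before 47.95163959879028 87
31.475
arms mod 90 49.29728989664202 87
```

View pics/top3c.png

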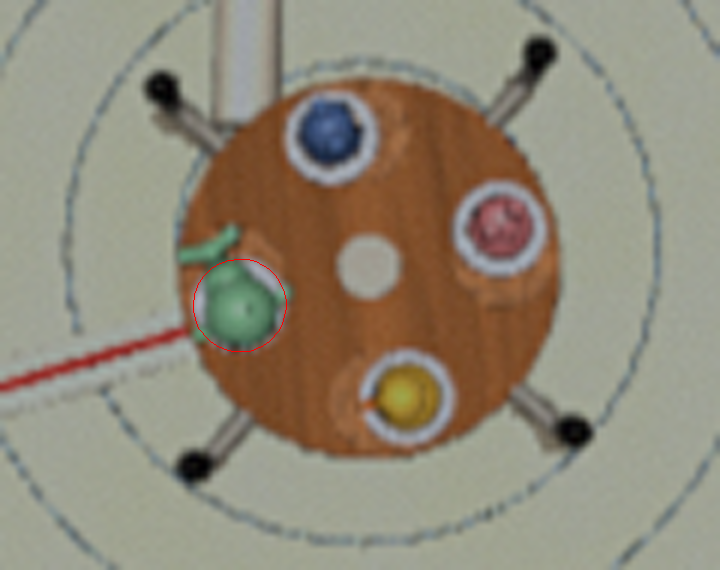

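Red target circle and plinth nearly coincide, with about 0.8° left. I'll make one fine nudge, then press the shutter.

Run:
```python
from back import *
back(-40.7,0.8,"top4",off=7.4)
s=bot.read_state(); f0=s['contact_force']
B=np.array([427.4,-344.5]); q=s['eef_rot']
# tool y along the radial direction from the base; pick yaw near start pose
q=np.array([-0.157709519,0.987485274,0,0]); q/=np.linalg.norm(q)
bot.move_ptp([*B,90],q)
bot.line_to([*B,32],120)
z=32
while z>14.6:
    z-=1.0 if z<24 else 4
    bot.line_to([*B,z],30); s=bot.read_state(); f=s['contact_force'][2]-f0[2]
    print(round(z,1),round(s['tcp_pos'][2],1),round(f,1))
    if f>7.5: break
bot.pause(.2)
bot.line_to([*B,120],100); print(bot.read_state()['t'])
```

```text
39.1083
arms mod 90 50.20231749150732 94
28 28.4 0.2
24 23.8 -0.6
20 20.1 2.3
19.0 19.2 3.3
18.0 18.2 3.3
17.0 17.2 3.8
16.0 16.3 6.0
15.0 16.1 15.0
44.275
```

View pics/top4c.png

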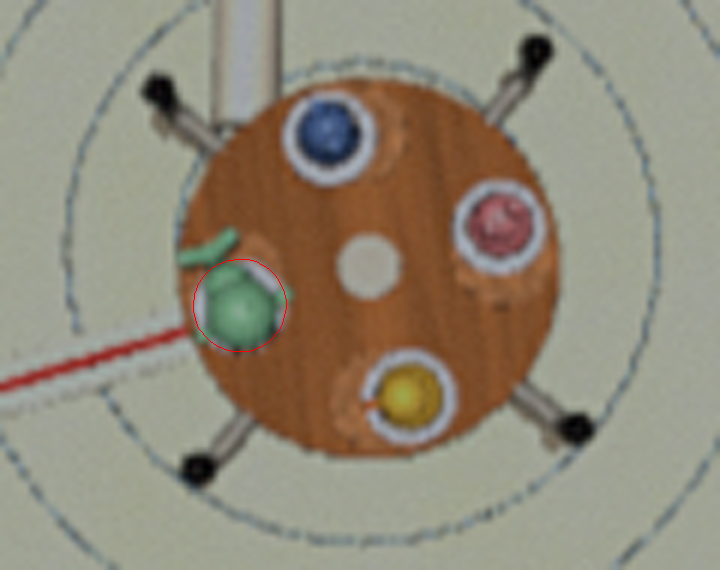

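The whale's plinth now lies on the target circle. The button bottomed out at 16 mm, which is its full 6 mm of travel, and the fingertip is clear of it. Handing in.

```bash
python3 -c "
from plant import bot
print(bot.close_job())"
```

```text
the job is handed in; nothing more can be done
None
```

The whale stands at the photo spot to within about 1° by the overhead camera, and the white shutter was pressed fully and released; the job is handed in at about 44 s. All four figures are still standing, but they slid about 13 mm off their cork spots during the first, faster push.

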